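# Cock the vial knocker

## Task

Cock the spring knocker that has a vial standing in its round cradle: draw its arm back by the upright handle until it has passed the catch, let it come to rest on the catch and let go, so that it stays cocked. Do not let the arm snap forward, do not disturb the vial, and leave the other knocker's arm alone.

Things in the scene. Friction and masses are not known exactly. Their poses are not given: they have to be found in the camera images.
- knocker: The knocker to cock: grey base plate 270 x 250 x 12 mm fixed to the bench, with pivot post, flat arm, steel catch, and a round black cradle (41 mm across, 16 mm high) with a vial in it. Origin on the bench, 7 mm to the -x side of the plate's middle; z up. In its axes: pivot at x 0, y -95 mm; cradle x +111, y +58; catch x -57, y +58. Its yaw is within 0.2 rad of 0.
- knocker_pivot (a point): On the arm's upright pivot axis, 41 mm above the bench, mid-thickness of the arm. The flat aluminium arm, 24 mm wide and 10 mm thick, sweeps level over the plate, underside 36 mm above the bench, reaching 195 mm from the pivot; a rubber pad at its end faces the vial. At rest it points 65 degrees round (counter-clockwise) from the plate's +x axis. The pivot post's top is 64 mm above the bench.
- knocker_arm (a joint): Arm angle, rad: 0 at rest beside the vial; grows as the arm is drawn back, counter-clockwise from above (handle moves towards the plate's -x). From about 0.71 it presses the sloped catch tongue down, which pops up behind it at about 0.88; it then rests on the catch at 0.87. End stop 1.15. A spring pulls it to 0: at the handle about 3 N at rest, 6 to 7 N at the catch.
- knocker_handle (a point): On the axis of the upright round steel handle, 16 mm diameter, 50 mm tall, fixed on the arm 110 mm from the pivot; its foot is 46 mm and its top 96 mm above the bench. This point is 76 mm above the bench, 20 mm below the handle's top. Free all round for the fingers. The handle moves on an arc and turns with the arm.
- knocker_tongue (a joint): How far the catch tongue is pressed down, m: 0 up, 0.012 fully down. A steel wedge 24 mm wide in a dark block, 163 mm from the pivot, its top 44 mm above the bench (8 mm above the arm's underside); joined to it a round steel trigger pad, 22 mm across, 225 mm from the pivot, top 33 mm above the bench. Hair trigger: 1 to 3 N down on either sinks it and releases a cocked arm.
- vial: Amber glass vial with black screw cap, loose in the cradle of the knocker to cock: 28 mm diameter, 62 mm tall, its top 74 mm above the bench. Origin: centre of its underside; z up. A second such vial stands on the other knocker's plate, but not in its cradle.
- idle_knocker: The other knocker, of the same make and sizes, with an empty cradle; origin and axes as for the first. To be left alone.
- idle_knocker_arm (a joint): Angle of the other knocker's arm, rad, 0 at rest, where it must stay.
There are look-alikes about, which are no part of the job. Leave any green or turquoise look-alike of the vial alone.

How it is judged:
By the outcome, as a careful person would: the job done as asked, in the order asked, and still so for the second after the job is handed in, with the robot touching nothing.
It also fails if it takes over 38 s, if anything falls off the work surface, if the arm or the gripper's body presses on something with over 40 N, if the wrist force passes 120 N, or if a joint passes its speed limit or range.

## Robot

A 7-joint arm with a two-finger parallel gripper is mounted at the origin on the work surface. World frame = base frame: x ahead of the robot, y to its left, z up, the work surface at z = 0. Lengths are in mm, angles in degrees, forces in N, time in s.
With the tool pointing down it reaches from about 425 to 1025 mm from the base axis. Payload 9.4 kg.
Tool frame: the origin (TCP) lies midway between the tips of the shut fingers; the grasp point (between the pads) lies arm.grip_point_offset behind it (arm.grip_point_offset is the distance from the TCP to the grasp point, in mm); z points along the fingers, y is the line along which they close (so a half turn about z gives the same grasp; the last joint's range is limited). The gripper opens to 93 mm and grips with 3 to 60 N. Pads are 15 mm wide; open, the fingers measure 128 mm over their backs; the gripper's body (75 mm by 188 mm) begins 65 mm behind the grasp point.
Start: joints at [63.845, 34.337, -0.143, 91.639, 0.103, 54.024, -4.572], TCP at [268.773, -673.339, 218.618] pointing down, gripper open.
Joint ranges: [-147.43, 147.43], [-19.82, 112.94], [-74.19, 73.91], [6.32, 146.72], [-59.91, 239.91], [6.04, 106.73], [-150.56, 150.56]. Speed limits (degrees/s): [127.2, 127.2, 172.46, 172.46, 180, 180, 180].

## Interface

Orientations are given as [roll, pitch, yaw] about the fixed x, y, z axes, in that order (R = Rz(yaw) Ry(pitch) Rx(roll)).
In Python, from cell import arm gives the robot as it stands. Calls block until the motion is done:
- arm.move_pose(position, orientation): joint-space move of the TCP to a pose.
- arm.move_l(position, ori=None, rate=150): straight line of the TCP; ori=None keeps the orientation; rate is the mean speed in mm/s.
- arm.set_joints(angles): joint-space move.
- arm.command_gripper(opening): opening from 0.0 (shut) to 1.0 (fully open); the grip force is fixed at half the most; returns when the fingers have stopped.
- arm.hold(seconds).
- arm.inverse_kinematics(position, orientation): joint angles nearest the present ones, or None.
- arm.get_image(name): name is "scene" or "top"; returns (picture, depth): 384x512x3 uint8, red, green, blue; 384x512 float32, mm along the optical axis (not along the pixel's ray), 0 where there is no reading.
- arm.get_calibration(name): a dict with "K" (3x3 intrinsics, pixels), "position" and "rotation" of the camera in the world. Camera axes: x right, y down, z forward; pixel columns grow to the right and rows downward; lengths in mm; the calibration is good to about 2 mm. A picture is of the moment at which its call begins. get_calibration takes no time and is no camera call.
A pose or a line that the arm cannot do raises arm.Unreachable and nothing moves.
- arm.sign_off(): hands the job in; it is judged then, once.
Readings, each from a call of its own:
- arm.current_t(): time.
- arm.current_joints(): joint angles.
- arm.current_qvel(): joint speeds.
- arm.current_tau(): joint torques, N m.
- arm.current_tcp_pos(): TCP position.
- arm.current_eef_rot(): TCP orientation.
- arm.current_wrist_force(): force on the tool from outside, world axes, zero at the start.
- arm.current_wrist_torque(): the same for the moment, N m.
- arm.current_width(): opening from 0.0 (shut) to 1.0 (fully open).
- arm.current_grip_force(): force on a finger pad.
Only numpy, scipy, OpenCV 4.12 (cv2) and the standard library are available. Lean on these libraries where they do the work, as an engineer would, in place of code of your own. Each camera call takes 0.05 s, during which the arm holds its last target. There are 200 camera calls.

## Working session

There is one attempt and no reset: what is moved stays moved. The work goes in short steps, each a Python script; the robot and the scene stay as the last script left them, time stands still between calls to the robot, and variables do not carry over. Pictures are saved under pics/ and viewed, at most 10 in all, crops included, and the job is handed in when it is done.

```bash
mkdir -p pics
python3 - <<'E'
from cell import arm
import cv2,numpy as np
for n in("scene","top"):
    p,d=arm.get_image(n); np.savez(f"pics/{n}0.npz",p=p,d=d)
    cv2.imwrite(f"pics/{n}0.png",cv2.resize(p[:,:,::-1],(800,600),interpolation=cv2.INTER_CUBIC))
    c=arm.get_calibration(n);print(n,c)
print(arm.grip_point_offset,arm.current_t(),arm.current_eef_rot())
E
```

```text
scene {'K': array([[419.74760181,   0.        , 254.31469198],
       [  0.        , 419.74760181, 193.98621789],
       [  0.        ,   0.        ,   1.        ]]), 'position': array([1085.59058176,   42.64166079,  875.28635755]), 'rotation': array([-1.48731630e+02, -2.21619922e-02,  9.95686848e+01])}
top {'K': array([[411.43864966,   0.        , 252.6530458 ],
       [  0.        , 411.43864966, 189.85655372],
       [  0.        ,   0.        ,   1.        ]]), 'position': array([494.98676586,  -2.61851883, 921.39621908]), 'rotation': array([-172.12532198,   -0.57266058,  -91.64750333])}
18.8 0.1 [-1.79921187e+02  6.94863809e-03  2.17641249e+01]
```

View pics/top0.png

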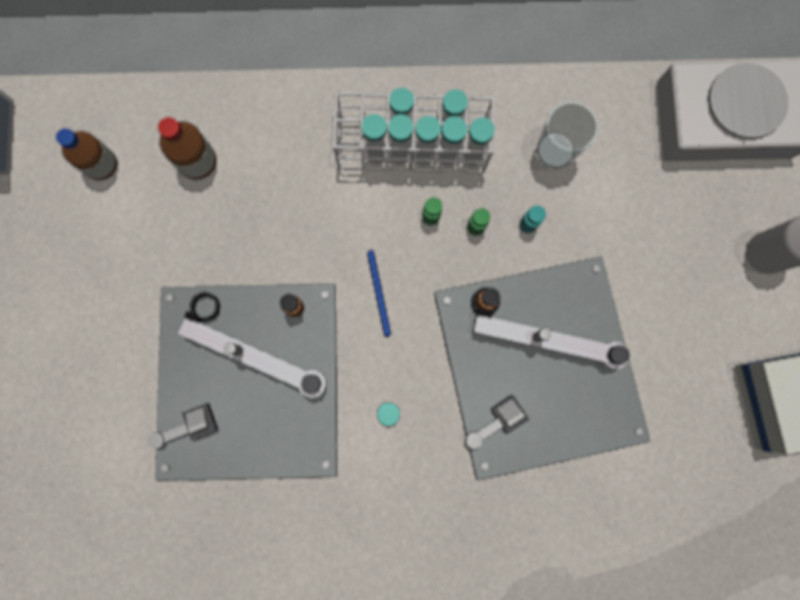

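View pics/scene0.png

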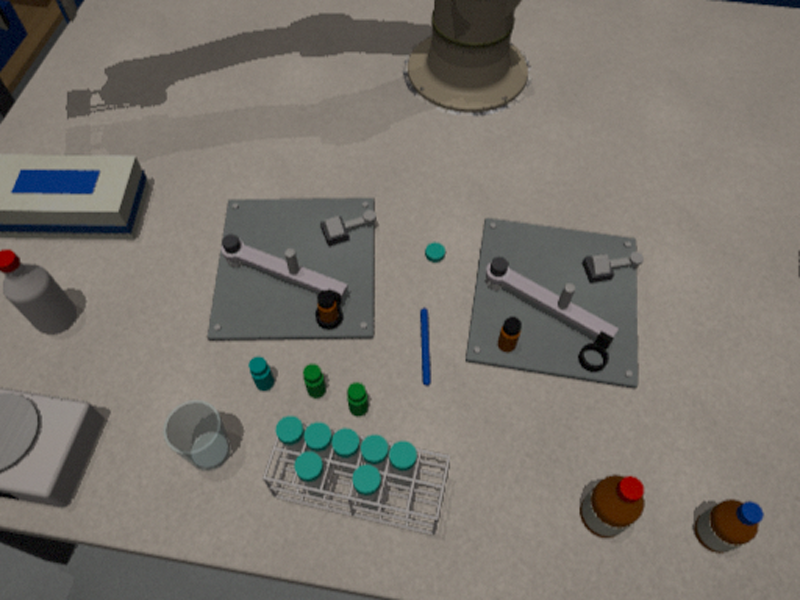

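The top view has two candidates. The left knocker has an empty ring at about (204,306) and its vial stands apart at (291,305). The right knocker has an amber vial with a black cap in its cradle at (486,301). The right one fits the description, with its handle at about (540,335), pivot at (618,355) and catch at (510,412). I'll measure it and confirm in an enlarged crop.

```bash
cat > h.py <<'E'
import numpy as np,cv2
from scipy.spatial.transform import Rotation as R
from cell import arm
def ray(n,uv,z):
    c=arm.get_calibration(n); uv=np.atleast_2d(np.asarray(uv,float))
    d=np.c_[uv,np.ones(len(uv))]@np.linalg.inv(c["K"]).T@R.from_euler("xyz",c["rotation"],degrees=True).as_matrix().T
    p=c["position"]; return (p+d*((z-p[2])/d[:,2:]))[:,:2]
E
python3 - <<'E'
from h import *
for n,seed in(("top",(395,250)),("scene",(155,195))):
    f=np.load(f"pics/{n}0.npz"); p=f["p"]
    p16=p.astype(int); m=((p16[:,:,0]-p16[:,:,2]<4)&(p16.max(2)>60)&(p16.max(2)<150)).astype(np.uint8)
    m=cv2.morphologyEx(m,cv2.MORPH_OPEN,np.ones((3,3)))
    k,l,s,_=cv2.connectedComponentsWithStats(m)
    w=[(seed[0]+i,seed[1]+j) for i in range(-12,13,4) for j in range(-12,13,4)]
    lab=np.bincount([l[y,x] for x,y in w if l[y,x]>0]).argmax(); print(n,s[lab])
    c=max(cv2.findContours((l==lab).astype(np.uint8),0,1)[0],key=cv2.contourArea)[:,0]
    hull=cv2.convexHull(ray(n,c,12).astype(np.float32)); r=cv2.minAreaRect(hull); print(r, cv2.boxPoints(r).round(0).tolist())
# rough points from the top view (800x600 -> 512x384)
k=.64
for nm,u,z in(("pivot",(618,355),64),("handle",(544,334),96),("vial",(488,298),74)): print(nm,ray("top",[(u[0]*k,u[1]*k)],z))
for nm,u,z in(("pivot",(232,241),64),("handle",(292,253),96),("vial",(328,297),74)): print(nm,"scene",ray("scene",[(u[0]*k,u[1]*k)],z))
p=np.load("pics/top0.npz")["p"][150:315,270:430,::-1]; cv2.imwrite("pics/crop1.png",cv2.resize(p,None,fx=3.6,fy=3.6,interpolation=cv2.INTER_CUBIC))
E
```

```text
top [  279   165   136   142 12140]
((517.4988403320312, -217.92413330078125), (267.72735595703125, 249.3935546875), 10.560439109802246) [[363.0, -120.0], [409.0, -365.0], [672.0, -316.0], [626.0, -71.0]]
scene [ 133  127  106   90 6814]
((522.2720336914062, -217.881591796875), (267.7752380371094, 246.7167510986328), 10.484477996826172) [[368.0, -121.0], [413.0, -364.0], [676.0, -315.0], [631.0, -72.0]]
pivot [[ 526.56307437 -310.11182154]]
handle [[ 555.028966   -205.02520631]]
vial [[ 606.69140415 -138.57374347]]
pivot scene [[ 531.99948853 -307.83303959]]
handle scene [[ 560.21128357 -201.37163439]]
vial scene [[ 612.20114287 -137.96151962]]
```

View pics/crop1.png

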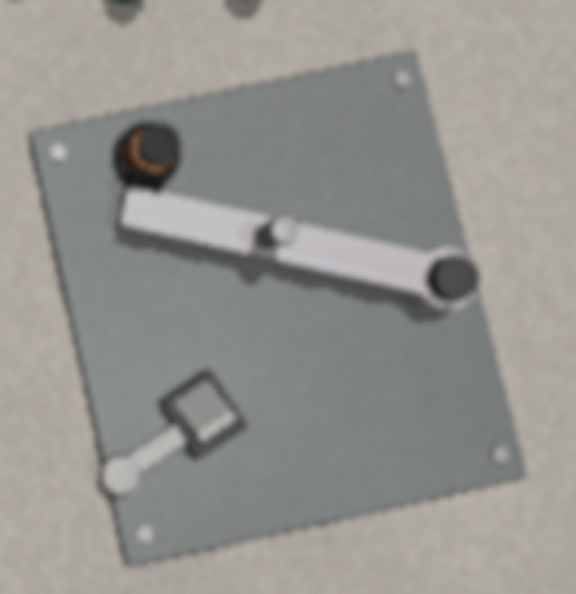

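The crop confirms it: the vial sits in the black cradle at crop pixel (150,153), next to the arm's pad. The handle top is at (284,230), the pivot at (452,277) and the tongue at (205,405). The plate's yaw is 10.5°. I'll approach and grip the handle.

```bash
cat >> h.py <<'E'
P=np.array([529.5,-310.5]); A0=75.5
def at(q,z,r=110,flip=0):   # TCP pose with the grasp point on the handle at arm angle q
    a=A0+np.degrees(q); t=np.radians(a)
    return [P[0]+r*np.cos(t),P[1]+r*np.sin(t),z],[180,0,a-flip]
ZG=76-18.8+1
E
python3 - <<'E'
from h import *
for fl in(0,180):
    for q in(0,.95):
        for z in (180,ZG):
            j=arm.inverse_kinematics(*at(q,z,flip=fl)); print(fl,q,z,None if j is None else np.round(j,0))
E
```

```text
0 0 180 [ 26.  29. -16. 111.  12.  42. -12.]
0 0 58.2 [ 22.  38. -11. 116.  15.  28. -14.]
0 0.95 180 [ 42.  25. -30. 120.  20.  39.  38.]
0 0.95 58.2 [ 34.  36. -20. 126.  30.  23.  29.]
180 0 180 [ -23.   43.   64.  114.  -48.   55. -129.]
180 0 58.2 [  -4.   41.   29.  117.  -38.   31. -142.]
180 0.95 180 [   7.   24.   18.  122.  -12.   36. -107.]
180 0.95 58.2 [ 12.  35.  12. 127. -22.  19. -98.]
```

Run:
```python
from h import *
arm.command_gripper(0.45)
arm.move_pose(*at(.015,150)); 
arm.move_l(at(.015,ZG)[0],rate=80)
print(arm.current_t(),arm.current_tcp_pos(),arm.current_wrist_force().round(1))
p,d=arm.get_image("scene"); cv2.imwrite("pics/s1.png",cv2.resize(p[90:240,90:290,::-1],None,fx=4,fy=4,interpolation=cv2.INTER_CUBIC))
```

```text
4.3583 [ 555.74993686 -203.70229335   58.69251949] [ 0.1 -0.4 -0.7]
```

View pics/s1.png

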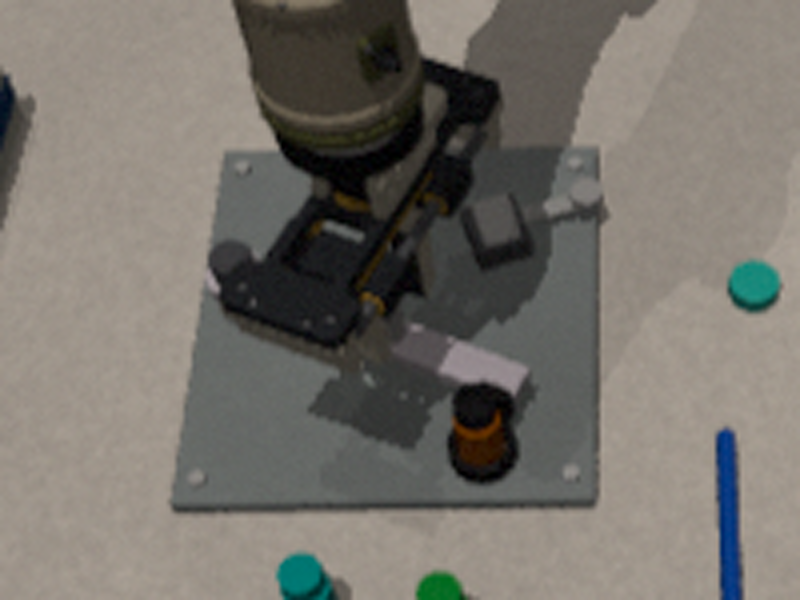

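The gripper stands over the handle with its fingers astride it, at about (370,350). The vial at (480,430) and the arm's end at (500,370) haven't moved. Next I'll close, draw the arm back in steps and watch the force.

Run:
```python
from h import *
arm.command_gripper(0.0)
print("w",arm.current_width(),arm.current_grip_force(),arm.current_wrist_force().round(1))
for q in (.1,.25,.4,.55,.68,.78,.86,.93):
    p,o=at(q,ZG); arm.move_l(p,o,rate=50)
    f=arm.current_wrist_force(); t=np.radians(o[2])
    tp=arm.current_tcp_pos(); print(q,round(arm.current_t(),2),"act",round(np.arctan2(tp[1]-P[1],tp[0]-P[0])-np.radians(A0),3),"rad",round(f[0]*np.cos(t)+f[1]*np.sin(t),1),"tan",round(-f[0]*np.sin(t)+f[1]*np.cos(t),1),"z",round(f[2],1),round(arm.current_width(),3))
    if np.linalg.norm(f)>60: print("STOP");break
```

```text
w 0.16336313854497622 30.00041663646698 [ 1.  -0.6 -0. ]
0.1 5.28 act 0.095 rad 0.5 tan -3.2 z -0.1 0.166
0.25 5.77 act 0.244 rad -0.0 tan -2.7 z 1.3 0.169
0.4 6.25 act 0.394 rad 0.1 tan -3.1 z 4.4 0.168
0.55 6.73 act 0.546 rad 1.2 tan -3.7 z 3.8 0.163
0.68 7.17 act 0.676 rad 2.3 tan -4.1 z 6.0 0.171
0.78 7.53 act 0.777 rad 2.3 tan -3.8 z 5.1 0.164
0.86 7.86 act 0.857 rad 1.3 tan -3.7 z 5.6 0.171
0.93 8.16 act 0.925 rad 2.8 tan -4.8 z 5.2 0.169
```

Run:
```python
from h import *
for q in (.98,.94,.91,.89,.88,.87,.86):
    p,o=at(q,ZG); arm.move_l(p,o,rate=25); arm.hold(.15)
    f=arm.current_wrist_force(); t=np.radians(o[2])
    tan=-f[0]*np.sin(t)+f[1]*np.cos(t)
    tp=arm.current_tcp_pos(); print(q,round(arm.current_t(),2),"act",round(np.arctan2(tp[1]-P[1],tp[0]-P[0])-np.radians(A0),3),"rad",round(f[0]*np.cos(t)+f[1]*np.sin(t),1),"tan",round(tan,1),"z",round(f[2],1))
    if tan>1.5: print("on catch");break
p,d=arm.get_image("scene"); cv2.imwrite("pics/s2.png",cv2.resize(p[90:240,90:290,::-1],None,fx=4,fy=4,interpolation=cv2.INTER_CUBIC))
```

```text
0.98 8.68 act 0.973 rad 2.9 tan -4.5 z 7.0
0.94 9.15 act 0.932 rad 3.8 tan -5.6 z 6.0
0.91 9.58 act 0.902 rad 2.4 tan -5.4 z 5.3
0.89 9.98 act 0.89 rad 2.5 tan -2.7 z 7.8
0.88 10.38 act 0.889 rad 2.7 tan -0.3 z 8.6
0.87 10.78 act 0.888 rad 1.4 tan 2.8 z 10.5
on catch
```

View pics/s2.png

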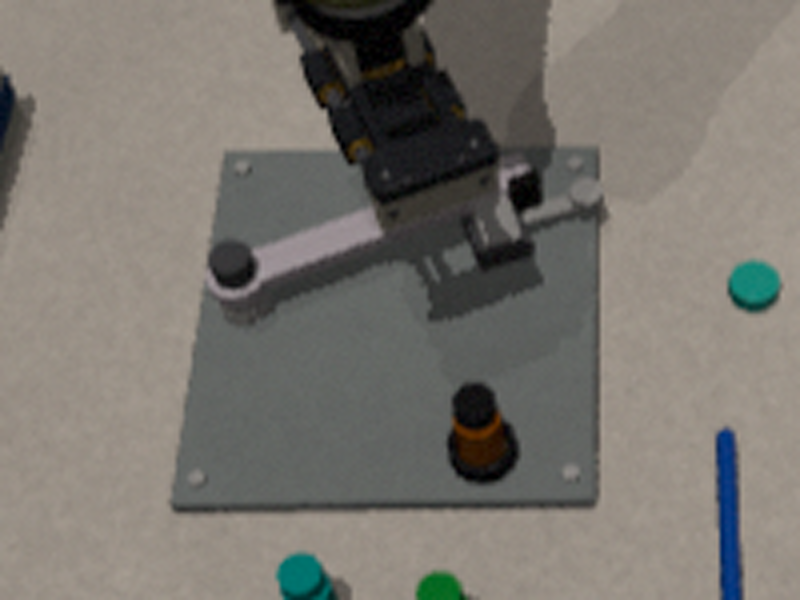

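The arm has passed the tongue and sits on the catch. The tangential force rose from -5.4 N to +2.8 N while the angle held at 0.889. The vial is upright at (480,430). I'll let go gently and retreat straight up.

Run:
```python
from h import *
arm.command_gripper(0.42); arm.hold(.2)
print(arm.current_wrist_force().round(1))
tp=arm.current_tcp_pos(); arm.move_l([tp[0],tp[1],200],rate=80)
tp=arm.current_tcp_pos(); arm.move_pose([330,-420,260],[180,0,125]) 
arm.hold(.3)
print(arm.current_t(),arm.current_wrist_force().round(1))
p,d=arm.get_image("scene"); cv2.imwrite("pics/s3.png",cv2.resize(p[90:270,100:430,::-1],None,fx=2.4,fy=2.4,interpolation=cv2.INTER_CUBIC))
```

```text
[0.2 0.  0.4]
14.85 [-0.2  0.3 -0.6]
```

View pics/s3.png

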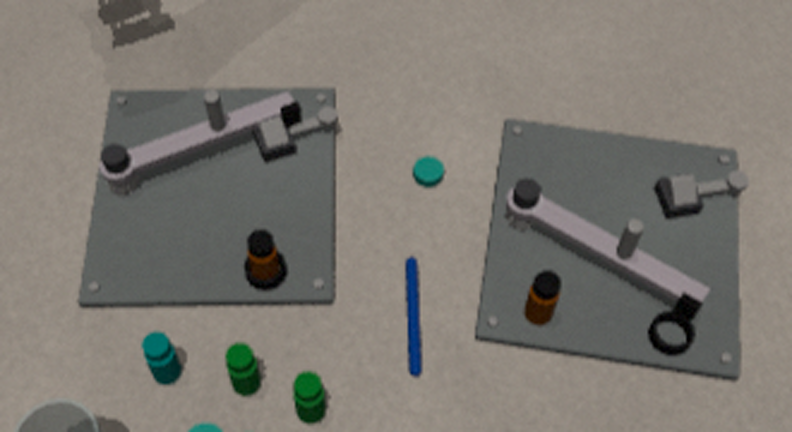

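The arm stays cocked behind the tongue at (275,130), and the vial stands in its cradle at (263,258). The other knocker is as it was, and the robot is clear.

```bash
python3 -c "
from cell import arm
print(arm.sign_off())"
```

```text
the job is handed in; nothing more can be done
None
```

The knocker with the vial in its cradle is cocked and resting on its catch, the vial and the other knocker look undisturbed in the last picture, and I handed the job in at about 15 s.

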